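# Draw out the sample boom to its mark and hold it

## Task

Push the lock button on top of the sampling stand's sleeve fully down, then draw the telescoping boom out by its black handle until its pointer lines up with the rider clip on the scale bar. Finish while still holding it there with the gripper, at rest, since its spring pulls it home; the zinc lumps must stay in the dish, and leave the rider and the other glassware where they are.

Things in the scene. Friction and masses are not known exactly. Their poses are not given: they have to be found in the camera images.
- stand: The fixed sampling stand: dark foot plate (250 x 120 mm) carrying a level square aluminium sleeve (230 mm long, 40 mm wide, top 94 mm above the bench) in which a steel boom telescopes. Origin on the bench under the middle of the sleeve's mouth; x (level) is the way the boom draws out, y level to its left, z up. Foot and sleeve reach back to x = -240 mm.
- scale_zero (a point): Zero mark of the fixed scale bar, on its top face, 50 mm above the bench, at stand x = 30 mm, y = -69 mm. The aluminium bar runs parallel to the boom (stand y = -62 to -98 mm, x = -10 to 250 mm), with marks every 10 mm and longer ones every 50 mm.
- lock_top (a point): Centre of the top of the lock button, a steel plunger 24 mm across in a black collar on the sleeve's top at stand x = -45 mm, standing 21 mm above the sleeve (115 mm above the bench) while locked. It goes 7 mm straight down against about 3 N of friction and stays down by itself.
- lock (a joint): Lock button travel in m: 0 up (boom locked), 0.007 fully down (boom free). It frees the boom from about 0.005 on.
- handle (a point): Handle of the boom: an upright black post, 20 mm along the boom by 24 mm across it, 60 mm tall, rigidly on the boom. This point is its centre, 116 mm above the bench (its foot at 86 mm, top at 146 mm); axes as the stand's. With the boom home it stands at stand x = 60 mm. Graspable from above either way round; the boom beneath it is 28 mm wide.
- boom (a joint): How far the boom is drawn out, in m: 0 fully home, 0.18 the end of its travel. A return spring draws it home with 4 to 6 N (friction under 1 N), so it runs back when let go. While locked it cannot be drawn out more than about 2 mm.
- pointer (a point): A point near the tip of the pointer, a thin steel finger fixed to the boom, sticking out sideways over the scale bar (it ends at stand y = -76 mm): at stand y = -69 mm, 68 mm above the bench, and stand x = 30 mm + the boom's draw, so 30 mm behind the handle's centre. Axes as the stand's.
- rider_mark (a point): Centre line of the rider, a black clip on the scale bar (12 mm along the bar, 42 mm across it, top 57 mm above the bench) with a thin fin across its middle, up to 67 mm; stiff to move (15 N), set at 70 to 150 mm on the scale. The pointer passes just above the clip and ends beside the fin. Axes as the stand's: the pointer lines up when both have the same stand x.
- dish (a point): Centre of the inner floor of the white porcelain dish fixed to the boom's outer end (88 mm across, rim 89 mm above the bench, floor 67 mm), 85 mm beyond the handle's centre.
- lump0_mid (a point): Centre of a loose zinc lump (13 x 15 x 11 mm, about 12 g) lying in the dish.
- lump1_mid (a point): Centre of a loose zinc lump (13 x 15 x 11 mm, about 12 g) lying in the dish.
- lump2_mid (a point): Centre of a loose zinc lump (13 x 15 x 11 mm, about 12 g) lying in the dish.
- beaker_mid (a point): Bystander, beside the boom on its left (robot's) side: glass beaker, 64 mm across, 75 mm tall; this point is on its axis 38 mm above its foot.
- flask_mid (a point): Bystander, on the right side of the sleeve, behind the scale bar: conical glass flask, 72 mm across its foot, 110 mm tall; this point is on its axis 40 mm above its foot.
- jar_mid (a point): Bystander, on the left side of the sleeve: amber glass jar, 52 mm across, 75 mm tall; this point is on its axis 38 mm above its foot.
- wash_bottle_mid (a point): Bystander, at the far left: white wash bottle, 64 mm across, 160 mm tall; this point is on its axis 80 mm above its foot.
- stopper_mid (a point): Bystander, on the left side of the sleeve's mouth: rubber stopper, 32 mm across, 26 mm tall; this point is on its axis 13 mm above its foot.
- cylinder_mid (a point): Bystander, at the far left: glass measuring cylinder, 28 mm across on a 60 mm foot, 150 mm tall; this point is on its axis 60 mm above its foot.

How it is judged:
By the outcome, as a careful person would: the job done as asked, in the order asked, and still so for the second after the job is handed in, while the arm keeps its last pose, push and grip.
It also fails if it takes over 42 s, if anything falls off the work surface, if the arm or the gripper's body presses on something with over 40 N, if the wrist force passes 120 N, or if a joint passes its speed limit or range.

## Robot

A 6-joint arm with a two-finger parallel gripper is mounted at the origin on the work surface. World frame = base frame: x ahead of the robot, y to its left, z up, the work surface at z = 0. Lengths are in mm, angles in rad, forces in N, time in s.
With the tool pointing down it reaches from about 300 to 775 mm from the base axis. Payload 14.6 kg.
Tool frame: the origin (TCP) lies on the front face of the gripper's body, between the roots of the fingers; the fingertips stand 97 mm ahead of it and the grasp point (between the pads) lies 78 mm ahead of it; z points along the fingers, y is the direction in which the jaws open and shut (so a half turn about z gives the same grasp; the last joint's range is limited). The gripper opens to 94 mm and grips with 3 to 60 N. Pads are 16 mm wide; open, the fingers measure 119 mm over their backs; the gripper's body (75 mm by 177 mm) begins 78 mm behind the grasp point.
Start: joints at [1.14, 0.3, 1.521, -0, 1.321, -0.067], TCP at [195.703, 513.995, 302.646] pointing down, gripper open.
Joint ranges: [-3.03, 3.03], [-0.79, 2.21], [0.23, 2.52], [-1.04, 4.18], [0, 3.07], [-2.55, 2.55]. Speed limits (rad/s): [2.22, 2.22, 2.57, 3.14, 3.14, 3.14].

## Interface

Orientations are given as [roll, pitch, yaw] about the fixed x, y, z axes, in that order (R = Rz(yaw) Ry(pitch) Rx(roll)).
In Python, from cell import manip, eyes, finder gives the robot as it stands.
- The arm moves only by the tool drive_tool, never from a script. Its argument "rows" is a list of rows, each an object with "offset": the shift along the tool's x, y, z in mm, a list of three; "spin": the turn about the tool's z in degrees; "jaw": the finger opening in mm, from 0 to 94. In form: [{"offset": [dx, dy, dz], "spin": spin, "jaw": jaw}, ...]. A call has 1 to 20 rows; each row shifts and turns the commanded pose from where the row before left it, along the tool's axes as they then stand; what a row does not reach is not made up. A row lasts 1/10 s, in which the tool goes at most 50 mm and 8.59 degrees, less where a joint would pass 70% of its speed; a pose out of reach is approached as far as the arm can. A call is refused whole if a number of a shift passes 50 or a number of a turn 8.59, either way. A call with a gripper value outside its range is refused whole. The fingers move at their own pace and stop on an object; "force" is the grip in N (left out, the last holds). Time passes only in rows, so rows that do not move let the fingers close. It gives the time, the measured TCP pose, the force and the opening at its end, in the units of the state.
- manip.read_state(): the state, without advancing time (a new reading comes with each control period).
- eyes.camera(name): name is "scene" or "top" or "wrist"; returns a dict with "color" (480x640x3 uint8, blue, green, red), "depth" (480x640 float32, mm along the optical axis (not along the pixel's ray), 0 where there is no reading), "vfov" (degrees; the focal length in pixels is half the picture's height over the tangent of half this angle, whatever the lens; pixels are square), "cx", "cy" (the principal point, pixels), "rvec" (rotation vector, rad) and "tvec" (3), from world to camera coordinates, as OpenCV has them. Camera axes: x right, y down, z forward; pixel columns grow to the right and rows downward; lengths in mm; the calibration is good to about 2 mm. The wrist camera is an equidistant fisheye: a pixel r from the principal point sees the ray r / f radians off the axis. A picture is of the moment at which its call begins.
- manip.sign_off(): hands the job in, once; it reports no verdict.
Trained networks look in the newest picture that a camera, given by its name, has taken for a name from the list of things; names that differ only in an ending like _2 or _b are one class to them, and where a whole thing is asked for, a point or a joint stands for the part that bears it (a point fixed in the world has none). Each returns a list of dicts, best first, with "p" (0 to 1); they miss things now and then, are a little off and sometimes report something else, mostly with a low value. They report only what shows in the picture. A call takes as long as a camera call.
- finder.find_in(camera, target): "uv" ([column, row] in pixels, amid what is visible of it).
The state is a dict: "clock": time; "joints": joint angles; "qd": joint speeds; "effort": joint torques, N m; "eef_pos": TCP position; "eef_rot": TCP orientation; "wrist_force": force on the tool from outside, world axes, zero at the start; "moment": the same for the moment, N m; "finger_gap": finger opening in mm.
Only numpy, scipy, OpenCV 4.12 (cv2) and the standard library are available. Lean on these libraries where they do the work, as an engineer would, in place of code of your own. Each camera call takes 0.05 s, during which the arm holds its last target. There are 200 camera calls.

## Working session

There is one attempt and no reset: what is moved stays moved. The work goes in short steps, Python scripts to look and compute and a tool call to move; the robot and the scene stay as the last step left them, time stands still between calls to the robot, and variables do not carry over. Pictures are saved under pics/ and viewed, about 8 in all and at most 12, crops included, and the job is handed in when it is done.

Besides the shell and the picture viewer there is one more tool, called after "Emit:" as a command line: name --argument value ..., lists and objects as JSON in quotes. drive_tool: Moves the arm, as the interface text tells. Its arguments: {"type":"object","properties":{"rows":{"type":"array","items":{"type":"object","properties":{"offset":{"type":"array","items":{"type":"number"}},"spin":{"type":"number"},"jaw":{"type":"number"}}}},"force":{"type":"number"}},"required":["rows"]}

```bash
mkdir -p pics; ls
cat > h.py <<'E'
from cell import manip, eyes, finder
import numpy as np, cv2
def cam(n):
    c=eyes.camera(n); c['n']=n; c['R']=cv2.Rodrigues(np.array(c['rvec'],float))[0]; c['t']=np.array(c['tvec'],float).ravel()
    c['f']=240/np.tan(np.radians(c['vfov'])/2); return c
def ray(c,uv):
    x=np.array([uv[0]-c['cx'],uv[1]-c['cy']])
    if c['n']=='wrist':
        r=np.hypot(*x); th=r/c['f']; d=np.r_[x/max(r,1e-9)*np.sin(th),np.cos(th)]
    else: d=np.r_[x/c['f'],1.]
    return -c['R'].T@c['t'], c['R'].T@d/np.linalg.norm(d)
def atz(c,uv,z):
    o,d=ray(c,uv); return o+d*(z-o[2])/d[2]
def tri(cs):
    A=np.zeros((3,3));b=np.zeros(3)
    for c,uv in cs:
        o,d=ray(c,uv);P=np.eye(3)-np.outer(d,d);A+=P;b+=P@o
    X=np.linalg.solve(A,b)
    return X,[np.linalg.norm((np.eye(3)-np.outer(ray(c,uv)[1],ray(c,uv)[1]))@(X-ray(c,uv)[0])) for c,uv in cs]
def proj(c,X):
    p=c['R']@X+c['t']
    if c['n']=='wrist':
        r=np.hypot(p[0],p[1]);k=c['f']*np.arctan2(r,p[2])/r;return np.array([c['cx']+k*p[0],c['cy']+k*p[1]])
    return np.array([c['cx'],c['cy']])+c['f']*p[:2]/p[2]
E
python3 - <<'E'
from h import *
np.set_printoptions(precision=1,suppress=True)
s=manip.read_state(); print(s)
C={n:cam(n) for n in('scene','top','wrist')}
for n,c in C.items():
    cv2.imwrite(f'pics/{n}0.png',c['color']); print(n,c['f'],-c['R'].T@c['t'],c['R'][2])
for t in 'stand scale_zero lock_top handle pointer rider_mark dish beaker_mid flask_mid jar_mid wash_bottle_mid stopper_mid cylinder_mid'.split():
    fs={n:finder.find_in(n,t) for n in C}
    print(t,{n:[(np.round(q['uv'],1).tolist(),round(q['p'],2)) for q in f[:2]] for n,f in fs.items()})
    cs=[(C[n],fs[n][0]['uv']) for n in('scene','top') if fs[n]]
    if len(cs)==2: print('   ',*tri(cs))
E
```

```text
pics
{'clock': 0.0, 'joints': array([ 1.1,  0.3,  1.5, -0. ,  1.3, -0.1]), 'qd': array([ 0., -0., -0., -0., -0.,  0.]), 'effort': array([  0. , -53.2, -35.3,   0.1,   0. ,  -0. ]), 'eef_pos': array([195.6, 513.9, 302.1]), 'eef_rot': array([-3.1, -0. ,  2.8]), 'wrist_force': array([-0.4,  0.1,  0.3]), 'moment': array([-0.,  0., -0.]), 'finger_gap': 94.22218463797213}
scene 559.1647262281109 [1179.8 -146.   962.3] [-0.6  0.2 -0.8]
top 574.3392941726955 [ 332.4   58.2 1425.4] [ 0.2  0.  -1. ]
wrist 371.64829954431775 [119.9 543.  384.4] [ 0.3 -0.1 -1. ]
stand {'scene': [([189.0, 290.7], 0.95), ([260.5, 253.3], 0.31)], 'top': [([420.2, 266.0], 0.74)], 'wrist': []}
    [ 544.  -173.7   24.5] [np.float64(7.501305357190804), np.float64(7.50130535719085)]
scale_zero {'scene': [([192.7, 289.8], 0.7), ([268.8, 247.6], 0.26)], 'top': [([417.9, 262.7], 0.97), ([395.2, 306.9], 0.17)], 'wrist': []}
    [ 550.9 -166.6   33.9] [np.float64(7.037871977641514), np.float64(7.037871977641506)]
lock_top {'scene': [([177.7, 260.3], 0.69)], 'top': [], 'wrist': []}
handle {'scene': [([256.3, 255.2], 0.89)], 
[... 1071 characters left out ...]
 [([140.3, 243.7], 0.74)], 'top': [([455.6, 322.4], 0.93), ([420.5, 263.9], 0.53)], 'wrist': []}
    [ 404.  -244.    38.4] [np.float64(3.8235490303935578), np.float64(3.8235490303935844)]
wash_bottle_mid {'scene': [([477.9, 224.2], 0.63)], 'top': [([185.8, 235.2], 0.59), ([418.1, 263.5], 0.26)], 'wrist': []}
    [631.3 405.3  66.5] [np.float64(1.7885905653322256), np.float64(1.788590565332108)]
stopper_mid {'scene': [([214.7, 243.2], 0.69)], 'top': [], 'wrist': []}
cylinder_mid {'scene': [([448.5, 170.3], 0.89), ([259.4, 255.0], 0.6)], 'top': [([172.9, 304.7], 0.68)], 'wrist': [([342.0, 429.5], 0.7)]}
    [464.  435.6  51.5] [np.float64(0.18032441571761612), np.float64(0.18032441571755708)]
```

Run:
```python
import cv2
a=cv2.imread('pics/scene0.png')[180:400,90:390]; cv2.imwrite('pics/sc.png',cv2.resize(a,None,fx=2.6,fy=2.6,interpolation=2))
a=cv2.imread('pics/top0.png')[180:360,300:540]; cv2.imwrite('pics/tc.png',cv2.resize(a,None,fx=3.2,fy=3.2,interpolation=2))
```

```text
(no output)
```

View pics/sc.png

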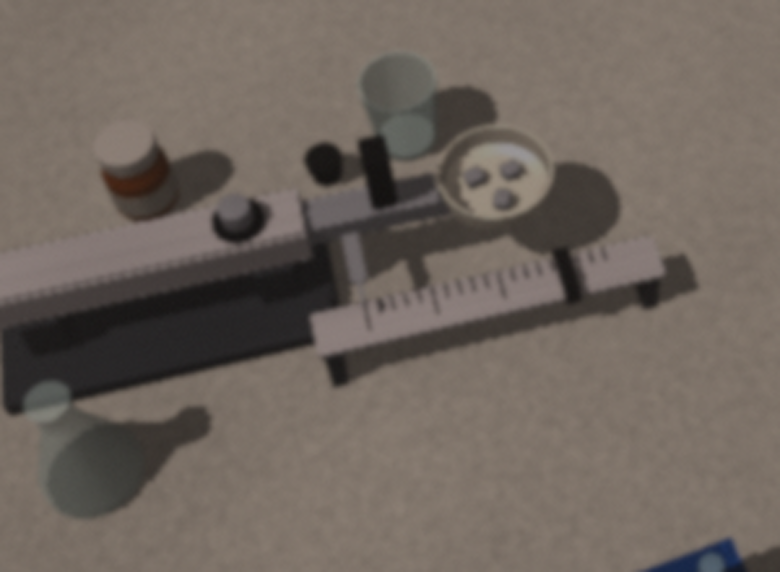

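View pics/tc.png

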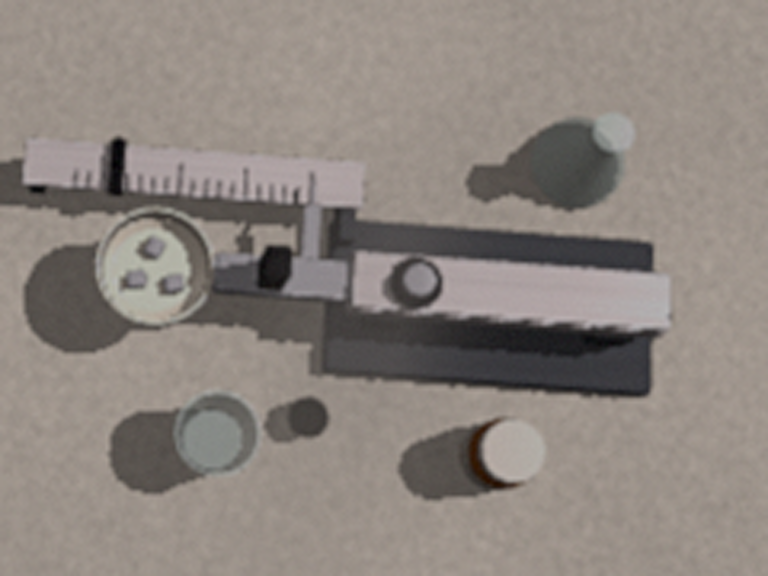

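```bash
cat > fit.py <<'E'
from h import *
from scipy.optimize import least_squares
np.set_printoptions(precision=2,suppress=True)
C={n:cam(n) for n in('scene','top')}
S=lambda u,v:np.array([90+u/2.6,180+v/2.6]); T=lambda u,v:np.array([300+u/3.2,180+v/3.2])
ob=[('scene',S(236,208),(-45,0,115)),('top',T(420,280),(-45,0,115)),
('top',T(362,164),(-10,-98,50)),('top',T(360,206),(-10,-62,50)),('top',T(28,140),(250,-98,50)),('top',T(26,186),(250,-62,50)),
('scene',S(312,318),(-10,-62,50)),('scene',S(320,350),(-10,-98,50)),('scene',S(655,238),(250,-62,50)),('scene',S(664,270),(250,-98,50)),
('top',T(650,244),(-240,-60,12)) ]
def W(p,q): c,s=np.cos(p[2]),np.sin(p[2]); return np.array([p[0]+c*q[0]-s*q[1],p[1]+s*q[0]+c*q[1],q[2]])
r=least_squares(lambda p:np.ravel([proj(C[n],W(p,q))-uv for n,uv,q in ob[:-1]]),[540,-90,1.6],loss='soft_l1')
p=r.x; print('stand',p); print(r.fun.reshape(-1,2))
print('lock tri',tri([(C['scene'],ob[0][1]),(C['top'],ob[1][1])]), W(p,(-45,0,115)))
print('rider tri',tri([(C['scene'],S(568,272)),(C['top'],T(117,166))]))
for n,uv in(('scene',S(568,272)),('top',T(117,166))):
    X=atz(C[n],uv,60)-W(p,(0,0,0)); c,s=np.cos(p[2]),np.sin(p[2]); print('rider stand',c*X[0]+s*X[1],-s*X[0]+c*X[1])
print('handle top',W(p,(60,0,146)),{n:proj(C[n],W(p,(60,0,146))) for n in C}, S(373,143))
E
python3 fit.py
```

```text
stand [ 533.24 -131.93    1.47]
[[-0.66 -1.58]
 [-0.06 -0.75]
 [ 0.72 -0.99]
 [ 0.68  0.3 ]
 [-0.91 -0.8 ]
 [-1.44 -0.87]
 [-0.23 -2.51]
 [-0.32  1.3 ]
 [-0.7  -2.78]
 [ 1.26 -0.16]]
lock tri (array([ 527.95, -177.2 ,  109.01]), [np.float64(0.6224741726262357), np.float64(0.6224741726261637)]) [ 528.71 -176.71  115.  ]
rider tri (array([631.25,  37.33,  50.77]), [np.float64(0.2513559930082428), np.float64(0.2513559930082589)])
rider stand 177.22826233914566 -86.22019788496092
rider stand 177.95955219613927 -78.42603361502636
handle top [539.28 -72.24 146.  ] {'scene': array([233.77, 235.99]), 'top': array([386.74, 261.33])} [233.46 235.  ]
```

Emit:
drive_tool --rows '[{"offset":[0,0,0],"spin":-6.9,"jaw":0},{"offset":[0,0,0],"spin":-6.9,"jaw":0},{"offset":[-10,-20,0],"spin":0,"jaw":0},{"offset":[-20,-35,0],"spin":0,"jaw":0}]' --force 20

```text
clock: 2.6
eef_pos: [218.3, 455.9, 302.2]
eef_rot: [-3.141, -0.0, 3.021]
wrist_force: [1.0, -0.0, -0.4]
finger_gap: 65.5
```

Emit:
drive_tool --rows '[{"offset":[-22,-35,0],"spin":-1.0,"jaw":0},{"offset":[-22,-35,0],"spin":0,"jaw":0},{"offset":[-22,-35,0],"spin":0,"jaw":0},{"offset":[-22,-35,0],"spin":0,"jaw":0},{"offset":[-22,-35,0],"spin":0,"jaw":0},{"offset":[-22,-35,0],"spin":0,"jaw":0},{"offset":[-22,-35,0],"spin":0,"jaw":0},{"offset":[-22,-35,0],"spin":0,"jaw":0},{"offset":[-22,-35,0],"spin":0,"jaw":0},{"offset":[-22,-35,0],"spin":0,"jaw":0},{"offset":[-22,-35,0],"spin":0,"jaw":0},{"offset":[-22,-35,0],"spin":0,"jaw":0},{"offset":[-22,-35,0],"spin":0,"jaw":0},{"offset":[-22,-35,0],"spin":0,"jaw":0},{"offset":[-22,-30,0],"spin":0,"jaw":0},{"offset":[-10,-10,0],"spin":0,"jaw":0},{"offset":[0,0,0],"spin":0,"jaw":0},{"offset":[0,0,0],"spin":0,"jaw":0}]'

```text
clock: 4.4
eef_pos: [500.0, -106.5, 302.5]
eef_rot: [3.141, -0.001, 3.036]
wrist_force: [0.2, 0.2, 0.2]
finger_gap: 0.5
```

Run:
```python
from h import *
import pickle
s=manip.read_state(); print(s['eef_pos'],s['eef_rot'],s['clock'],s['joints'])
c=cam('wrist'); pickle.dump(c,open('w1.pkl','wb')); cv2.imwrite('pics/w1.png',c['color'])
p=[533.24,-131.93,1.47]
def W(q): C,S=np.cos(p[2]),np.sin(p[2]); return np.array([p[0]+C*q[0]-S*q[1],p[1]+S*q[0]+C*q[1],q[2]])
for n,q in dict(lock=(-45,0,115),handle=(60,0,146),rider=(177.5,-80,60),zero=(30,-69,50)).items(): print(n,proj(c,W(q)))
```

```text
[ 500.03428614 -106.53618037  302.50767778] [ 3.14131973e+00 -5.07812148e-04  3.03646756e+00] 4.4 [-2.81629519e-01  2.13893357e-01  1.62930687e+00  1.86362629e-04
  1.29894027e+00 -1.74735077e+00]
lock [242.97802616 289.01332199]
handle [379.52582784 306.05789995]
rider [472.78700394 334.61527864]
zero [334.50578453 325.9370792 ]
```

View pics/w1.png

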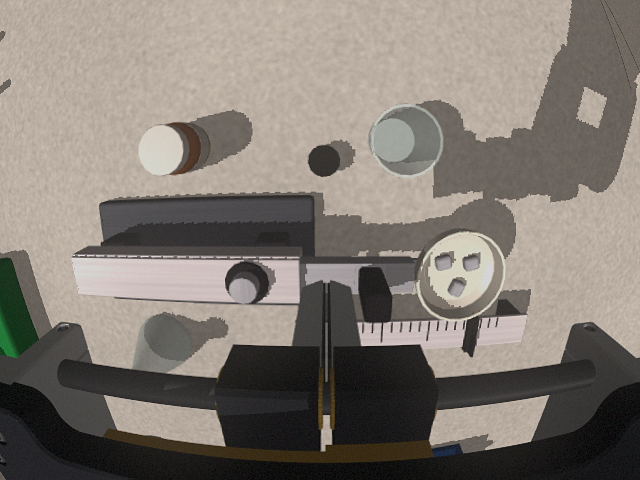

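Emit:
drive_tool --rows '[{"offset":[-18,-33,0],"spin":0,"jaw":0},{"offset":[-18,-34,25],"spin":0,"jaw":0},{"offset":[0,0,35],"spin":0,"jaw":0},{"offset":[0,0,20],"spin":0,"jaw":0},{"offset":[0,0,5],"spin":0,"jaw":0},{"offset":[0,0,0],"spin":0,"jaw":0}]'

```text
clock: 5.05
eef_pos: [529.1, -176.9, 218.0]
eef_rot: [3.141, -0.0, 3.037]
wrist_force: [1.0, -0.5, 1.1]
finger_gap: 0.2
```

Run:
```python
from h import *
s=manip.read_state(); print(s['eef_pos'],s['eef_rot'],s['clock'],s['wrist_force'])
c=cam('wrist'); cv2.imwrite('pics/w2.png',c['color'][120:360,170:490].repeat(2,0).repeat(2,1))
```

```text
[ 529.10823669 -176.87586355  217.99815221] [ 3.14146368e+00 -2.17411639e-04  3.03730183e+00] 5.05 [ 0.98720993 -0.54059019  1.1022436 ]
```

View pics/w2.png

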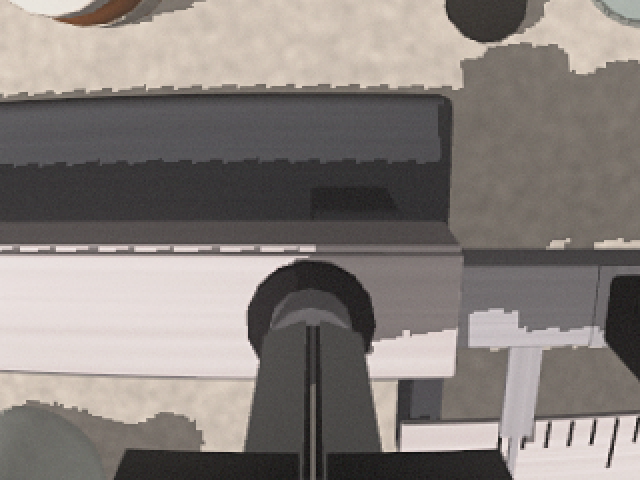

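Emit:
drive_tool --rows '[{"offset":[0,0,3],"spin":0,"jaw":0},{"offset":[0,0,3],"spin":0,"jaw":0},{"offset":[0,0,3],"spin":0,"jaw":0},{"offset":[0,0,2],"spin":0,"jaw":0},{"offset":[0,0,1],"spin":0,"jaw":0},{"offset":[0,0,0],"spin":0,"jaw":0}]'

```text
clock: 5.7
eef_pos: [529.2, -177.9, 205.6]
eef_rot: [-3.142, 0.0, 3.036]
wrist_force: [0.3, 1.3, 1.2]
finger_gap: 0.3
```

Emit:
drive_tool --rows '[{"offset":[0,0,1],"spin":0,"jaw":0},{"offset":[0,0,0],"spin":0,"jaw":0}]'

```text
clock: 5.9
eef_pos: [529.3, -177.9, 205.3]
eef_rot: [-3.141, 0.001, 3.036]
wrist_force: [0.9, 1.8, 8.1]
finger_gap: 0.6
```

Emit:
drive_tool --rows '[{"offset":[0,0,0.7],"spin":0,"jaw":0},{"offset":[0,0,0],"spin":0,"jaw":0}]'

```text
clock: 6.1
eef_pos: [529.4, -177.9, 205.2]
eef_rot: [-3.141, 0.001, 3.036]
wrist_force: [-2.9, 2.3, 13.6]
finger_gap: 0.3
```

Emit:
drive_tool --rows '[{"offset":[0,0,-15],"spin":0,"jaw":0},{"offset":[0,0,-35],"spin":0,"jaw":10},{"offset":[0,15,-15],"spin":0,"jaw":50},{"offset":[1,30,0],"spin":0,"jaw":50},{"offset":[0,35,0],"spin":0,"jaw":50},{"offset":[0,26,0],"spin":0,"jaw":50},{"offset":[0,0,0],"spin":0,"jaw":50},{"offset":[0,0,0],"spin":0,"jaw":50}]'

```text
clock: 6.9
eef_pos: [539.2, -71.7, 268.6]
eef_rot: [-3.141, -0.001, 3.037]
wrist_force: [0.8, -0.6, 0.4]
finger_gap: 49.3
```

Run:
```python
from h import *
s=manip.read_state(); print(s['eef_pos'],s['eef_rot'],s['clock'],s['finger_gap'])
c=cam('wrist'); cv2.imwrite('pics/w3.png',c['color'])
p=[533.24,-131.93,1.47]
def W(q): C,S=np.cos(p[2]),np.sin(p[2]); return np.array([p[0]+C*q[0]-S*q[1],p[1]+S*q[0]+C*q[1],q[2]])
for n,q in dict(lock=(-45,0,108),hc=(60,0,146),h1=(70,12,146),h2=(50,12,146),rider=(177.5,-80,67),zero=(30,-69,50)).items(): print(n,proj(c,W(q)))
```

```text
[539.17854725 -71.65695073 268.55324797] [-3.14149178e+00 -5.60279468e-04  3.03747534e+00] 6.9 49.311195846824184
lock [181.01308651 257.4059888 ]
hc [325.32859878 278.09854989]
h1 [342.43102176 258.86171495]
h2 [308.0752075  258.95411434]
rider [455.56405541 325.97627358]
zero [292.66979333 309.83156117]
```

View pics/w3.png

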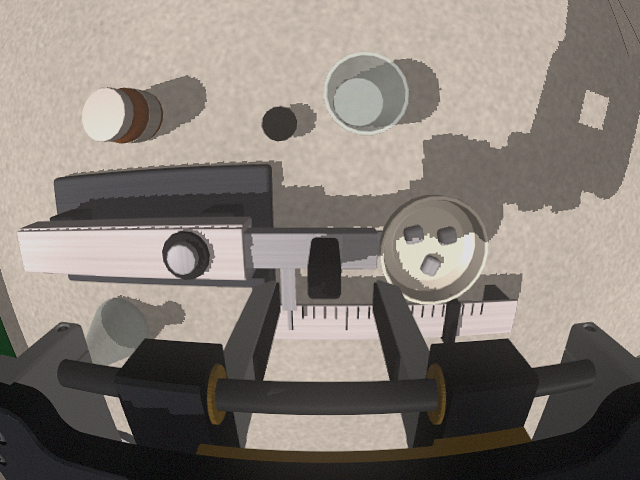

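Emit:
drive_tool --rows '[{"offset":[0,0,20],"spin":0,"jaw":50},{"offset":[0,0,25],"spin":0,"jaw":50},{"offset":[0,0,18],"spin":0,"jaw":50},{"offset":[0,0,7],"spin":0,"jaw":50},{"offset":[0,0,0],"spin":0,"jaw":40},{"offset":[0,0,0],"spin":0,"jaw":10},{"offset":[0,0,0],"spin":0,"jaw":10},{"offset":[0,0,0],"spin":0,"jaw":10},{"offset":[0,0,0],"spin":0,"jaw":10}]' --force 30

```text
clock: 7.85
eef_pos: [539.5, -72.6, 199.7]
eef_rot: [-3.141, 0.001, 3.036]
wrist_force: [-0.8, -3.4, 4.8]
finger_gap: 19.9
```

Emit:
drive_tool --rows '[{"offset":[0,2,0],"spin":0,"jaw":10},{"offset":[0,4,0],"spin":0,"jaw":10},{"offset":[0,6,0],"spin":0,"jaw":10},{"offset":[0,6,0],"spin":0,"jaw":10},{"offset":[0,6,0],"spin":0,"jaw":10},{"offset":[0,4,0],"spin":0,"jaw":10},{"offset":[0,2,0],"spin":0,"jaw":10},{"offset":[0,0,0],"spin":0,"jaw":10}]'

```text
clock: 8.65
eef_pos: [542.7, -42.5, 199.7]
eef_rot: [-3.141, 0.001, 3.036]
wrist_force: [-1.6, -3.4, 6.3]
finger_gap: 19.8
```

Emit:
drive_tool --rows '[{"offset":[0,2,0],"spin":0,"jaw":10},{"offset":[0,4,0],"spin":0,"jaw":10},{"offset":[0,6,0],"spin":0,"jaw":10},{"offset":[0,8,0],"spin":0,"jaw":10},{"offset":[0,10,0],"spin":0,"jaw":10},{"offset":[0,10,0],"spin":0,"jaw":10},{"offset":[0,10,0],"spin":0,"jaw":10},{"offset":[0,10,0],"spin":0,"jaw":10},{"offset":[0,10,0],"spin":0,"jaw":10},{"offset":[0,10,0],"spin":0,"jaw":10},{"offset":[0,8,0],"spin":0,"jaw":10},{"offset":[0,6,0],"spin":0,"jaw":10},{"offset":[0,4,0],"spin":0,"jaw":10},{"offset":[0,4,0],"spin":0,"jaw":10},{"offset":[0,2,0],"spin":0,"jaw":10},{"offset":[0,0,0],"spin":0,"jaw":10}]'

```text
clock: 10.25
eef_pos: [553.6, 60.9, 199.6]
eef_rot: [-3.141, 0.001, 3.036]
wrist_force: [-1.5, -3.7, 6.7]
finger_gap: 19.8
```

Run:
```python
from h import *
s=manip.read_state(); print(s['eef_pos'],s['eef_rot'],s['clock'],s['finger_gap'],s['wrist_force'])
import pickle
C={n:cam(n) for n in('wrist','scene','top')}; pickle.dump(C,open('p4.pkl','wb'))
r=lambda a,f:cv2.resize(a,None,fx=f,fy=f,interpolation=2)
w=C['wrist']['color'][180:360,180:440]; t=C['top']['color'][200:300,330:430]; q=C['scene']['color'][220:320,240:340]
im=np.zeros((600,800,3),np.uint8); im[:180,:260]=w
a=r(w,1.9); im=np.zeros((600,800,3),np.uint8); im[:a.shape[0],:a.shape[1]]=a
b=r(t,2.5); im[345:595,:250]=b; b=r(q,4); im[200:600,400:800]=b
im[:a.shape[0],:a.shape[1]]=a
cv2.imwrite('pics/p4.png',im)
```

```text
[553.61706078  60.90208679 199.64013049] [-3.14112784e+00  1.10647983e-03  3.03627662e+00] 10.25 19.84196444170002 [-1.49110863 -3.67981952  6.67554398]
```

View pics/p4.png

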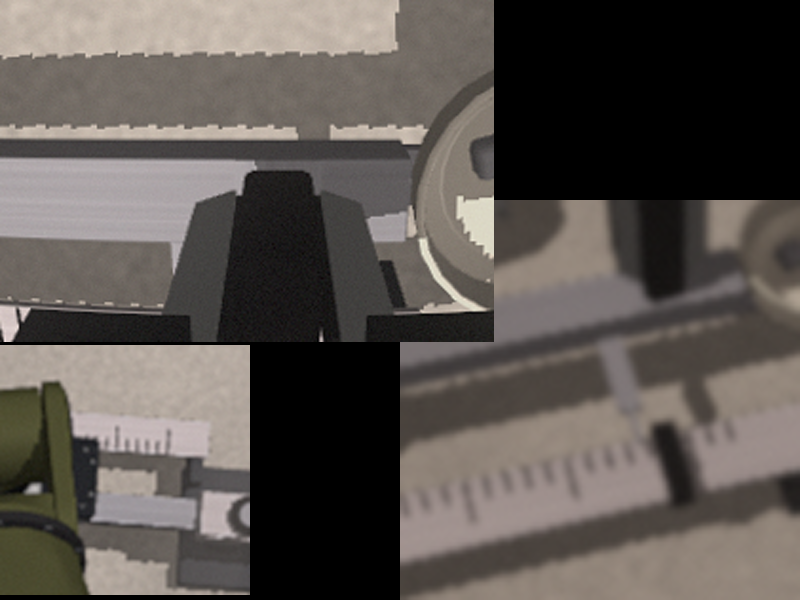

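Run:
```python
from h import *
import pickle
C=pickle.load(open('p4.pkl','rb'))
r=lambda a,f:cv2.resize(a,None,fx=f,fy=f,interpolation=2)
im=np.zeros((600,800,3),np.uint8)
a=cv2.imread('pics/w3.png')[285:350,270:530]; im[:195,:780]=r(a,3)
b=C['scene']['color'][255:305,280:345]; b=r(b,8); b=cv2.convertScaleAbs(b,alpha=1.5); im[200:600,:520]=b
c=C['wrist']['color'][300:360,330:430]; im[200:200+150,530:780]=r(c,2.5)
cv2.imwrite('pics/p5.png',im)
```

```text
(no output)
```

View pics/p5.png

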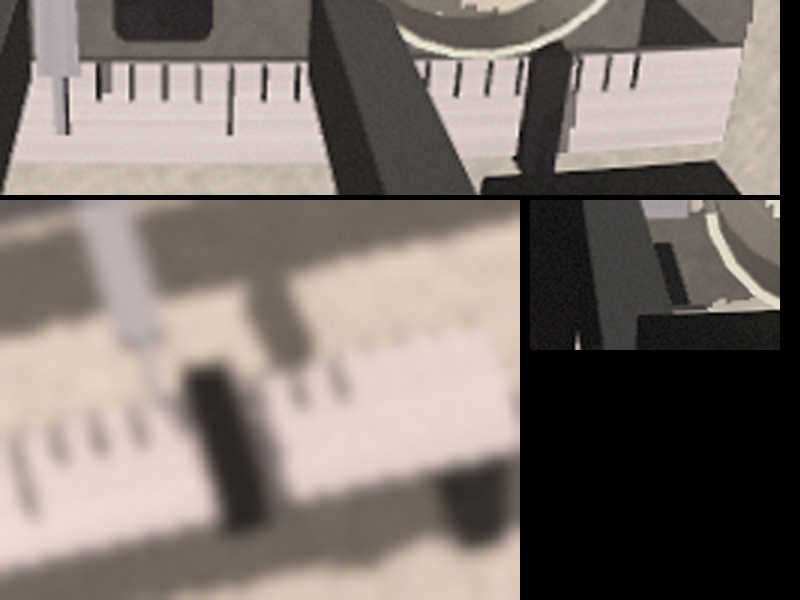

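Emit:
drive_tool --rows '[{"offset":[0,2,0],"spin":0,"jaw":10},{"offset":[0,3,0],"spin":0,"jaw":10},{"offset":[0,4,0],"spin":0,"jaw":10},{"offset":[0,3,0],"spin":0,"jaw":10},{"offset":[0,1,0],"spin":0,"jaw":10},{"offset":[0,0,0],"spin":0,"jaw":10},{"offset":[0,0,0],"spin":0,"jaw":10}]'

```text
clock: 11.1
eef_pos: [555.0, 73.7, 199.7]
eef_rot: [-3.141, 0.001, 3.036]
wrist_force: [-0.9, -3.7, 6.0]
finger_gap: 19.6
```

Run:
```python
from h import *
import pickle
s=manip.read_state(); print(s['eef_pos'],s['clock'],s['wrist_force'],s['finger_gap'])
print('moved',np.linalg.norm(s['eef_pos'][:2]-np.array([539.5,-72.6])))
C={n:cam(n) for n in('scene','wrist')}; P=pickle.load(open('p4.pkl','rb')); pickle.dump(C,open('p6.pkl','wb'))
# rider on scale from w3 and marks
g=cv2.cvtColor(cv2.imread('pics/w3.png'),6)
for v in(307,310,313): print(v,g[v,405:490].tolist())
cv2.imwrite('pics/w6.png',C['wrist']['color'])
r=lambda a,f:cv2.resize(a,None,fx=f,fy=f,interpolation=2)
im=np.zeros((600,800,3),np.uint8)
im[:400,:520]=cv2.convertScaleAbs(r(C['scene']['color'][255:305,280:345],8),alpha=1.5)
im[400:,:600]=r(C['wrist']['color'][250:350,170:470],2)
im[:240,520:800]=r(C['scene']['color'][200:320,200:340],2)
cv2.imwrite('pics/p6.png',im)
```

```text
[554.98830775  73.65290822 199.65284873] 11.1 [-0.85922543 -3.6737088   5.97255927] 19.60426610606809
moved 147.07073413888799
307 [75, 70, 68, 97, 173, 212, 171, 49, 119, 210, 207, 203, 204, 204, 204, 204, 211, 98, 62, 182, 209, 204, 203, 202, 203, 203, 209, 171, 43, 136, 209, 205, 204, 200, 201, 203, 200, 151, 44, 112, 218, 63, 42, 42, 52, 49, 50, 49, 51, 51, 53, 52, 50, 50, 49, 102, 215, 104, 74, 176, 205, 206, 203, 203, 203, 208, 174, 65, 146, 204, 205, 201, 206, 203, 206, 214, 77, 54, 216, 206, 201, 203, 204, 203, 201]
310 [76, 72, 74, 71, 68, 153, 145, 56, 142, 208, 201, 200, 198, 202, 199, 206, 162, 62, 100, 193, 202, 202, 201, 201, 203, 204, 187, 121, 104, 183, 206, 204, 204, 202, 204, 204, 193, 99, 77, 174, 187, 34, 41, 50, 47, 52, 54, 51, 51, 49, 47, 50, 51, 45, 61, 140, 198, 60, 124, 213, 208, 206, 207, 206, 208, 214, 147, 53, 181, 209, 208, 207, 205, 207, 211, 165, 38, 114, 216, 206, 207, 204, 205, 206, 203]
313 [73, 75, 72, 73, 72, 75, 60, 93, 168, 209, 207, 202, 204, 206, 206, 207, 153, 40, 161, 204, 205, 205, 205, 204, 203, 211, 153, 57, 151, 204, 207, 203, 203, 203, 202, 208, 179, 58, 130, 204, 133, 37, 43, 46, 46, 47, 47, 52, 50, 52, 51, 47, 46, 49, 87, 150, 141, 50, 153, 212, 211, 208, 206, 208, 207, 175, 84, 120, 201, 207, 203, 202, 205, 206, 199, 63, 88, 182, 205, 204, 204, 204, 203, 203, 204]
```

View pics/p6.png

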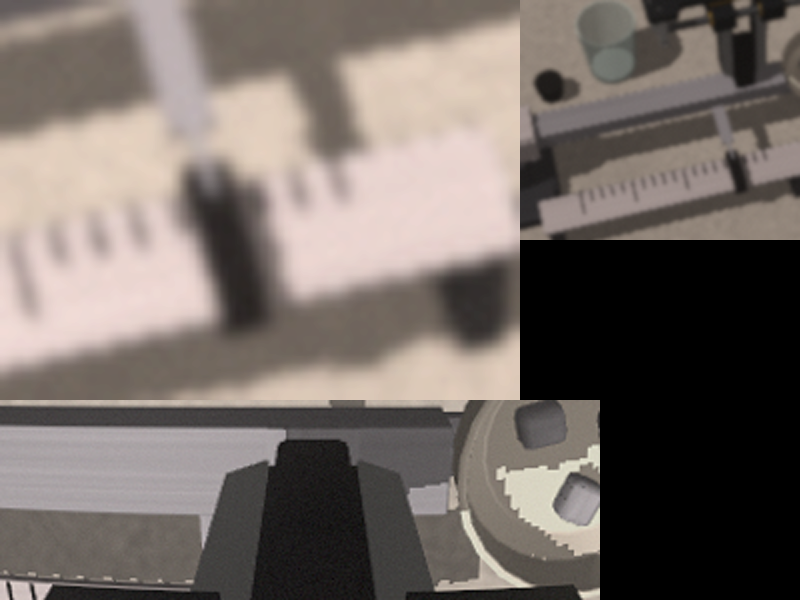

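```bash
cat > m.py <<'E'
from h import *
import pickle,sys
np.set_printoptions(precision=1,suppress=True,linewidth=180)
p=[533.24,-131.93,1.47]; c0,s0=np.cos(p[2]),np.sin(p[2])
def W(q): return np.array([p[0]+c0*q[0]-s0*q[1],p[1]+s0*q[0]+c0*q[1],q[2]])
C=pickle.load(open(sys.argv[1],'rb'))['scene']; g=cv2.cvtColor(C['color'],6).astype(np.float32)
def prof(y,z,x0,x1,st=.5):
    xs=np.arange(x0,x1,st); uv=np.array([proj(C,W((x,y,z))) for x in xs],np.float32)
    return xs,cv2.remap(g,uv[:,:1].copy(),uv[:,1:].copy(),cv2.INTER_CUBIC).ravel()
print('camera stand',[c0*d[0]+s0*d[1] for d in [(-C['R'].T@C['t'])[:2]-p[:2]]])
for y in(-66,-68,-70):   # scale marks at z=50: local minima (scale coordinate)
    xs,v=prof(y,50,25,225); i=[k for k in range(2,len(v)-2) if v[k]==v[k-2:k+3].min() and v[k]<v[max(0,k-8):k+9].max()-8]
    print('marks',y,xs[i]-30)
for y in(-30,-35,-40,-45,-50,-55):   # pointer arm, bright, z=68
    xs,v=prof(y,68,160,200); b=np.median(np.r_[v[:20],v[-20:]]); w=np.clip(v-b-.4*(v.max()-b),0,None); print('ptr',y,(w*xs).sum()/w.sum()-30,v.max()-b)
for y in(-80,-84,-88,-92,-96):  # rider, dark, seen at z=57
    xs,v=prof(y,57,160,200); h=(v.max()+v.min())/2; d=xs[v<h]; print('rider',y,d.min()-30,d.max()-30,(d.min()+d.max())/2-30)
E
python3 m.py p6.pkl
```

```text
camera stand [np.float64(51.08800491226084)]
marks -66 [ -2.    8.   17.5  27.5  38.   48.   58.   67.5  78.   88.   98.5 108.  118.  128.  144.  151.  168.5 178.5]
marks -68 [ -2.    8.   17.5  27.5  38.   48.   58.   68.   78.   88.   98.  108.  118.  128.  145.  150.5 168.  178. ]
marks -70 [ -2.    8.   17.5  27.5  38.   48.   58.   68.   78.   88.   98.  108.  118.  128.  147.  149.5 168.  178. ]
ptr -30 145.8720387267691 51.888084
ptr -35 145.72246192785988 51.474052
ptr -40 145.6411388259934 53.154022
ptr -45 145.45454349942418 46.45964
ptr -50 135.22465655964987 4.5451584
ptr -55 134.5004564250858 2.6652222
rider -80 140.0 156.5 148.25
rider -84 140.5 156.0 148.25
rider -88 140.5 156.0 148.25
rider -92 140.5 156.0 148.25
rider -96 140.5 155.5 148.0
```

Emit:
drive_tool --rows '[{"offset":[0,0.8,0],"spin":0,"jaw":10},{"offset":[0,0.7,0],"spin":0,"jaw":10},{"offset":[0,0,0],"spin":0,"jaw":10},{"offset":[0,0,0],"spin":0,"jaw":10},{"offset":[0,0,0],"spin":0,"jaw":10}]'

```text
clock: 11.7
eef_pos: [555.1, 75.1, 199.7]
eef_rot: [-3.141, 0.001, 3.036]
wrist_force: [-0.7, -4.8, 5.7]
finger_gap: 20.3
```

```bash
python3 - <<'E'
from h import *
import pickle
s=manip.read_state(); print(s['eef_pos'],s['clock'],s['wrist_force'],s['finger_gap'],s['qd'])
print('moved',np.linalg.norm(s['eef_pos'][:2]-np.array([539.5,-72.6])))
cs=[cam('scene') for _ in range(8)]; C={'scene':cs[0],'wrist':cam('wrist')}
C['scene']['color']=np.mean([c['color'].astype(float) for c in cs],0).round().astype(np.uint8)
pickle.dump(C,open('p7.pkl','wb'))
r=lambda a,f:cv2.resize(a,None,fx=f,fy=f,interpolation=2)
im=np.zeros((600,800,3),np.uint8)
im[:600,:500]=cv2.convertScaleAbs(r(C['scene']['color'][265:295,292:317],20),alpha=2.2)
im[:225,500:800]=r(C['wrist']['color'],.46875)[:225,:300]
w=C['wrist']['color'][190:350,400:560]; im[230:530,500:800]=cv2.resize(w,(300,300))
cv2.imwrite('pics/p7.png',im)
E
python3 m.py p7.pkl
```

```text
[555.14796684  75.05357019 199.66154952] 11.7 [-0.67807228 -4.80260271  5.73017495] 20.30810371099839 [ 0.00079898  0.00095238 -0.00087658 -0.00017728  0.00256437 -0.00052687]
moved 148.48042179691453
camera stand [np.float64(51.08800491226084)]
marks -66 [ -2.    8.   17.5  27.5  38.   48.   58.   67.5  78.   88.   98.5 108.5 118.  128.  144.5 151.  168.  178.5 187. ]
marks -68 [ -2.    8.   18.   27.5  38.   48.   58.   68.   78.   88.   98.  108.  118.  128.  145.5 168.  178. ]
marks -70 [ -2.    8.   17.5  28.   38.   48.   58.   68.   78.   88.   98.  108.  118.  128.  145.5 168.  178. ]
ptr -30 147.13591351738353 52.731033
ptr -35 147.1317779947716 51.893272
ptr -40 147.11253428654788 52.431587
ptr -45 146.88282587394775 47.242065
ptr -50 137.09562586946532 6.6099625
ptr -55 133.39232313149074 2.1641235
rider -80 140.0 156.5 148.25
rider -84 140.5 156.0 148.25
rider -88 140.5 156.0 148.25
rider -92 140.5 156.0 148.25
rider -96 140.5 155.0 147.75
```

View pics/p7.png

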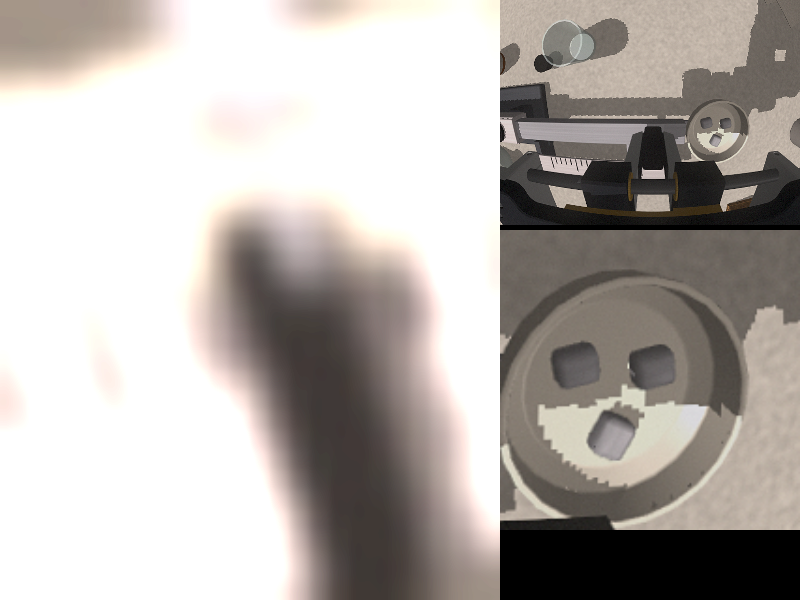

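```bash
python3 -c "
from cell import manip
s=manip.read_state(); print(s['eef_pos'],s['clock'],abs(s['qd']).max(),s['finger_gap']); print(manip.sign_off())"
```

```text
[555.12151554  75.0717539  199.63578381] 12.15 0.0015163403145008094 20.013680726808484
the job is handed in; nothing more can be done
None
```

I pressed the lock button fully down, drew the boom out by its handle until the pointer lined up with the rider, and handed the job in with the gripper still holding it at rest. The clock read 12.2 s of the 42 s allowed.

- **Lock button:** I pushed until the fingers stopped at the height expected for 7 mm of travel, with the reaction rising to about 14 N. The boom then drew out against only about 4 N.
- **Pointer:** the arm's travel put the boom's draw at 148.5 mm, and the scene camera, corrected by the scale marks, gave 149.1 mm.
- **Rider:** the wrist camera read it at about 148.4 mm and the scene camera at about 149.5 mm. The two disagree by about 1 mm, so I stopped between them and expect the pointer to be within about 1 mm.
- **Lumps and bystanders:** the last pictures show all three zinc lumps in the dish, and the rider's reading did not change. The pictures showed no contact with the glassware, but I did not re-measure each piece at the end.

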